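# Set the rolling pin to dry on the sloping board, chocked

## Task

Put the washed rolling pin to dry across the sloping board, in the middle of the blue strip under the tool rail. Lay the orange chock on the board first, wedges pointing uphill, and let go of it; then bring the pin in gently and keep hold of it until you feel it resting both on the board and against the chock's wedges, and only then let go, so that it stays put without ever rolling free. Leave the other things on the table where they are.

Things in the scene. Friction and masses are not known exactly. Their poses are not given: they have to be found in the camera images.
- board: Sloping plywood drying board on a fixed stand with a tool rail. Origin on the table under the board's middle; x points uphill (level, away from the robot), y across, z up. Top surface 240 mm wide (y), 250 mm along the slope (x = -114 to +128 mm), rising to +x at 18 degrees (0.314 rad), 75 mm above the table at x = 0. A blue strip, painted flat, 60 mm wide, crosses it along y.
- strip_mid (a point): Middle of the blue strip, on the board's top surface (board frame x = +28.5, y = 0, z = 84 mm). The pin belongs with its axis 26 mm off the surface over the strip's midline. Axes as the board's.
- rail_mid (a point): Middle of the tool rail, a wooden bar 16 mm thick along y, 300 mm above the table, on posts 30 x 20 mm at y = -130 and +130 mm of the board. It runs above the pin's place, 190 mm over and 15 mm uphill of the pin's axis: a vertical gripper cannot get there; lean the tool about 30 degrees back towards the robot. Two small loop tools hang by the posts. Axes as the board's.
- pin: Wooden rolling pin, 200 mm long: barrel 52 mm in diameter, 150 mm long, a red knob 20 mm thick and 25 mm long at each end. Origin at its centre; y is its long axis. 0.25 to 0.5 kg. It rolls freely; it starts lying level in the cradle, its axis 43 mm above the table.
- cradle: Dark wooden cradle fixed to the table, holding the pin at the start: base 90 x 140 x 10 mm with two V saddles 88 mm wide (x), 20 mm thick, 40 mm tall at y = -50 and +50 mm, 80 mm free between them for fingers. Origin at the centre of its underside, y along the pin.
- chock: Orange chock on a black rubber sole, U-shaped from above, 90 (x) x 140 (y) mm, about 0.2 kg. Origin at the centre of its underside; x points to the wedges' toes (to go uphill). A bar 24 mm thick (x -45 to -21), 34 mm tall, carries two wedges 30 mm wide at y = -55 and +55 mm, 20 mm tall to x = +25, then down at 45 degrees to toes at x = +45.
- chock_grip (a point): Point to grip on the chock's bar (24 mm thick across chock x): middle of its length, 24 mm above the underside, 33 mm behind the chock's origin. 80 mm free between the wedges for a finger. Axes as the chock's.
- chock_seat (a point): Centre of a pin that rests on the board and against both wedges: 56 mm from the chock's origin along chock x, 26 mm above the underside. The chock stays where laid, and under the pin's weight, but slides downhill when pushed with a few N. Axes as the chock's.
- clay_bird: Bystander: grey clay bird, 75 mm tall, origin at its foot. Leave alone.
- white_bird: Bystander: white ceramic bird, 75 mm tall, origin at its foot. Leave alone.
- glaze_jar: Bystander: white jar with a blue lid, 52 mm across, 75 mm tall, origin at its foot. Leave alone.
- tumbler: Bystander: empty glass tumbler, 70 mm across, 90 mm tall, origin at its foot. Leave alone.
- brush: Bystander: paint brush lying near the robot, 170 mm long. Leave alone.
- spatula: Bystander: spatula lying near the robot, 180 mm long. Leave alone.
There are look-alikes about, which are no part of the job. There is more than one size of the chock; the one meant has the size given above.

How it is judged:
By the outcome, as a careful person would: the job done as asked, in the order asked, and still so for the second after the job is handed in, with the robot touching nothing.
It also fails if it takes over 72 s, if anything falls off the work surface, if the arm or the gripper's body presses on something with over 40 N, if the wrist force passes 120 N, or if a joint passes its speed limit or range.

## Robot

A 6-joint arm with a two-finger parallel gripper is mounted at the origin on the work surface. World frame = base frame: x ahead of the robot, y to its left, z up, the work surface at z = 0. Lengths are in m, angles in degrees, forces in N, time in s.
With the tool pointing down it reaches from about 0.325 to 0.85 m from the base axis. Payload 15.5 kg.
Tool frame: the origin (TCP) lies midway between the tips of the shut fingers; the grasp point (between the pads) lies 19 mm behind it; z points along the fingers, y is the line along which they close (so a half turn about z gives the same grasp; the last joint's range is limited). The gripper opens to 91 mm and grips with 3 to 60 N. Pads are 32 mm wide; open, the fingers measure 118 mm over their backs; the gripper's body (76 mm by 178 mm) begins 60 mm behind the grasp point.
Start: joints at [-72.852, 28.281, 77.091, -0, 74.628, -5.472], TCP at [0.24, -0.577, 0.186] pointing down, gripper open.
Joint ranges: [-166.48, 166.48], [-47.26, 123.95], [12.59, 153.08], [-70.14, 250.14], [6.76, 159.57], [-176.63, 176.63]. Speed limits (degrees/s): [108.29, 108.29, 147.25, 172.46, 172.46, 172.46].

## Interface

Orientations are given as a 3x3 rotation matrix whose columns are the frame's x, y, z axes.
In Python, from bench import ctrl gives the robot as it stands. The module is installed in compiled form; this text tells all that it offers. Calls block until the motion is done:
- ctrl.goto(position, orientation): joint-space move of the TCP to a pose.
- ctrl.move_l(position, vel=0.15, ori=None, contact_N=None): straight line of the TCP; ori=None keeps the orientation; vel is the mean speed in m/s. With contact_N (N) it stops when the force on the tool has changed by that much, and returns True; else False.
- ctrl.movej(angles): joint-space move.
- ctrl.command_gripper(opening): opening from 0.0 (shut) to 1.0 (fully open); the grip force is fixed at half the most; returns when the fingers have stopped.
- ctrl.sleep(seconds).
- ctrl.ik(position, orientation): joint angles nearest the present ones, or None.
- ctrl.read_camera(name): name is "scene" or "top" or "wrist"; returns the picture (480x640x3 uint8, blue, green, red); there is no depth.
- ctrl.camera_params(name): a dict with "fx", "fy", "cx", "cy" (pixels), "pose" (4x4, takes a point from camera to world coordinates); the wrist camera has in their place "T_tool_cam" (4x4, takes a point from camera to tool coordinates, whose origin is the TCP and whose axes are the flange's). Camera axes: x right, y up, looking along -z (the intrinsics and any distortion apply to the point x, -y, -z); pixel columns grow to the right and rows downward; lengths in m; the calibration is good to about 2 mm. A picture is of the moment at which its call begins: read the wrist's pose just before it. camera_params takes no time and is no camera call.
A pose or a line that the arm cannot do raises ctrl.MotionError and nothing moves.
- ctrl.sign_off(): hands the job in; it is judged then, once.
Readings, each from a call of its own:
- ctrl.current_t(): time.
- ctrl.current_q(): joint angles.
- ctrl.current_dq(): joint speeds.
- ctrl.current_effort(): joint torques, N m.
- ctrl.current_tool_pos(): TCP position.
- ctrl.current_eef_rot(): TCP orientation.
- ctrl.current_contact_force(): force on the tool from outside, world axes, zero at the start.
- ctrl.current_wrist_torque(): the same for the moment, N m.
- ctrl.current_grip_width(): opening from 0.0 (shut) to 1.0 (fully open).
- ctrl.current_grasp_force(): force on a finger pad.
Only numpy, scipy, OpenCV 4.12 (cv2) and the standard library are available. Lean on these libraries where they do the work, as an engineer would, in place of code of your own. Each camera call takes 0.05 s, during which the arm holds its last target. There are 200 camera calls.

## Working session

There is one attempt and no reset: what is moved stays moved. The work goes in short steps, each a Python script; the robot and the scene stay as the last script left them, time stands still between calls to the robot, and variables do not carry over. Pictures are saved under pics/ and viewed, at most 10 in all, crops included, and the job is handed in when it is done.

```bash
mkdir -p pics
python3 - <<'E'
from bench import ctrl
import cv2,numpy as np
np.set_printoptions(precision=4,suppress=True)
for n in("scene","top"):
    cv2.imwrite(f"pics/{n}0.png",ctrl.read_camera(n)); print(n,ctrl.camera_params(n))
print(ctrl.camera_params("wrist"),ctrl.current_eef_rot(),ctrl.current_t())
E
```

```text
scene {'fx': 504.4383831802436, 'fy': 504.4383831802436, 'cx': 315.00086540575586, 'cy': 241.32755477256978, 'pose': array([[ 0.5324, -0.5464,  0.6465,  1.3471],
       [ 0.8462,  0.3627, -0.3903, -0.4942],
       [-0.0212,  0.7549,  0.6555,  1.0487],
       [ 0.    ,  0.    ,  0.    ,  1.    ]])}
top {'fx': 618.7799497194053, 'fy': 618.7799497194053, 'cx': 321.0718344236131, 'cy': 241.76706661015834, 'pose': array([[-0.0099,  0.9972, -0.0737,  0.4148],
       [-0.9998, -0.0114, -0.0187, -0.0042],
       [-0.0194,  0.0735,  0.9971,  1.5707],
       [ 0.    ,  0.    ,  0.    ,  1.    ]])}
{'fx': 407.32136174146666, 'fy': 407.32136174146666, 'cx': 317.22160089489955, 'cy': 240.5531304994789, 'T_tool_cam': array([[ 0.0009,  0.9593,  0.2823,  0.0813],
       [ 1.    , -0.0009, -0.0003,  0.0009],
       [-0.    ,  0.2823, -0.9593, -0.2002],
       [ 0.    ,  0.    ,  0.    ,  1.    ]])} [[ 0.9231  0.3846 -0.0003]
 [ 0.3846 -0.9231  0.0011]
 [ 0.0002 -0.0011 -1.    ]] 0.1
```

View pics/top0.png

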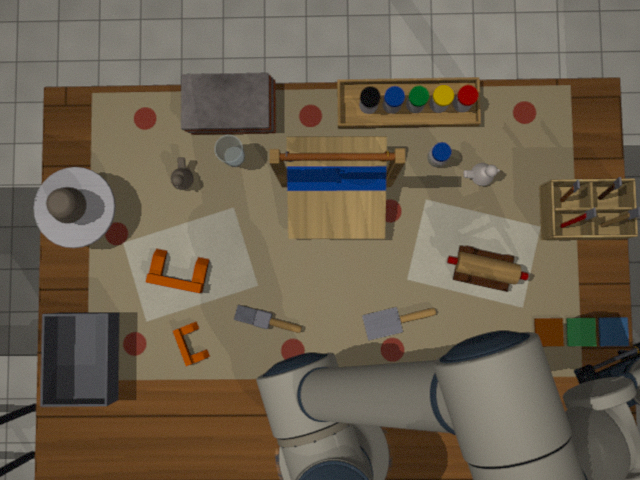

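View pics/scene0.png

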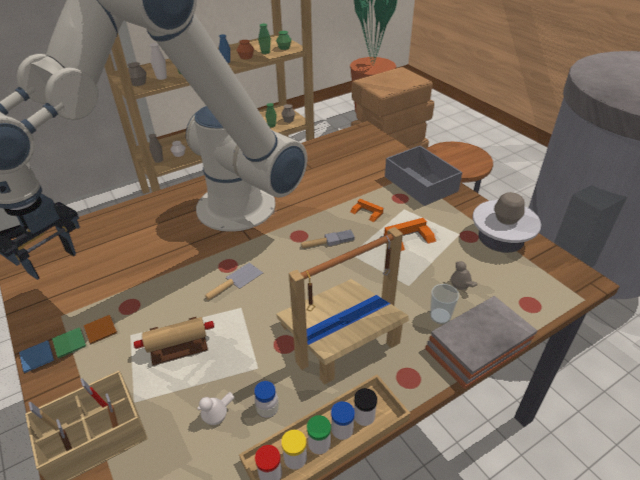

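The top view shows the big chock at about (180,272), the small look-alike chock at (190,343), the board at (337,190) with its strip at (337,178) and rail at row 157, and the pin in its cradle at (488,267). The scene view agrees: the pin is at (178,335), the board at (345,310) and the big chock at (410,235). Next I'll get rough positions, then take wrist views.

```bash
cat > h.py <<'E'
import numpy as np, cv2, json
from bench import ctrl
np.set_printoptions(precision=4,suppress=True)
def cam(n):
    p=ctrl.camera_params(n)
    if n=="wrist":
        T=np.eye(4);T[:3,:3]=ctrl.current_eef_rot();T[:3,3]=ctrl.current_tool_pos()
        pose=T@p["T_tool_cam"]
    else: pose=p["pose"]
    return dict(k=[float(p[a]) for a in("fx","fy","cx","cy")],pose=np.array(pose).tolist())
def proj(c,P):
    M=np.array(c["pose"]);q=(np.atleast_2d(P)-M[:3,3])@M[:3,:3];fx,fy,cx,cy=c["k"]
    return np.c_[cx+fx*q[:,0]/-q[:,2],cy+fy*-q[:,1]/-q[:,2]]
def ray(c,uv,z):
    M=np.array(c["pose"]);fx,fy,cx,cy=c["k"]
    d=M[:3,:3]@np.array([(uv[0]-cx)/fx,-(uv[1]-cy)/fy,-1]);o=M[:3,3]
    return o+d*(z-o[2])/d[2]
def down(yaw,tilt=0):
    """tool z down, tool y (closing) at yaw from world x; """
    y=np.array([np.cos(yaw),np.sin(yaw),0]);z=np.array([0,0,-1.])
    return np.c_[np.cross(y,z),y,z]
def shot(name):
    c=cam("wrist");im=ctrl.read_camera("wrist");cv2.imwrite(f"pics/{name}.png",im);json.dump(c,open(f"pics/{name}.json","w"))
E
python3 - <<'E'
from h import *
t=cam("top")
for n,uv,z in [("chock",(180,272),.02),("chock bar l",(148,281),.034),("chock bar r",(206,291),.034),("small",(190,343),.01),("board",(337,188),.08),("bl",(289,238),.038),("br",(386,238),.038),("railL",(275,157),.3),("railR",(404,157),.3),("pinL",(452,261),.043),("pinR",(527,276),.043)]:
    print(n,ray(t,uv,z))
for p in [(.6,-.4,.35),(.42,-.3,.33),(.42,0,.33),(.4,.3,.33)]:
    for yaw in (90,-90,0): print(p,yaw,ctrl.ik(p,down(np.radians(yaw))))
E
```

```text
chock [0.4572 0.3804 0.02  ]
chock bar l [0.4353 0.4569 0.034 ]
chock bar r [0.409  0.3117 0.034 ]
small [0.2792 0.3565 0.01  ]
board [ 0.6556 -0.0164  0.08  ]
bl [0.5384 0.1041 0.038 ]
br [ 0.5356 -0.1367  0.038 ]
railL [0.6869 0.1138 0.3   ]
railR [ 0.6831 -0.1543  0.3   ]
pinL [ 0.4766 -0.2973  0.043 ]
pinR [ 0.4379 -0.4794  0.043 ]
(0.6, -0.4, 0.35) 90 [ -38.431    32.1711   45.2003   -0.      102.6286 -128.431 ]
(0.6, -0.4, 0.35) -90 [-38.431   32.1711  45.2003  -0.     102.6286  51.569 ]
(0.6, -0.4, 0.35) 0 [-38.431   32.1711  45.2003  -0.     102.6286 -38.431 ]
(0.42, -0.3, 0.33) 90 [ -42.1686   12.731    78.7756   -0.       88.4934 -132.1686]
(0.42, -0.3, 0.33) -90 [-42.1686  12.731   78.7756  -0.      88.4934  47.8314]
(0.42, -0.3, 0.33) 0 [-42.1686  12.731   78.7756  -0.      88.4934 -42.1686]
(0.42, 0, 0.33) 90 [ -8.1581   3.7793  89.7501  -0.      86.4706 -98.1581]
(0.42, 0, 0.33) -90 [-8.1581  3.7793 89.7501 -0.     86.4706 81.8419]
(0.42, 0, 0.33) 0 [-8.1581  3.7793 89.7501 -0.     86.4706 -8.1581]
(0.4, 0.3, 0.33) 90 [ 30.024   11.2435  80.7475  -0.      88.009  -59.976 ]
(0.4, 0.3, 0.33) -90 [ 30.024   11.2435  80.7475  -0.      88.009  120.024 ]
(0.4, 0.3, 0.33) 0 [30.024  11.2435 80.7475 -0.     88.009  30.024 ]
```

Run:
```python
from h import *
def R(a,yaw=0):
    c,s=np.cos(a),np.sin(a); z=np.array([s,0,-c]);x=np.array([-c,0,-s]);return np.c_[x,np.cross(z,x),z]
def go(p,o,n):
    try: ctrl.goto(p,o); shot(n); print(n,ctrl.current_t(),ctrl.current_q())
    except ctrl.MotionError as e: print(n,e)
a=np.radians(15)
go([.37,-.44,.17],R(0),"pinA")
go([.37,-.33,.17],R(0),"pinB")
go([.46,-.08,.25],R(a),"boardA")
go([.46,.06,.25],R(a),"boardB")
go([.35,.33,.17],R(0),"chockA")
go([.35,.44,.17],R(0),"chockB")
for n in("pin","board","chock"):
    ims=[cv2.imread(f"pics/{n}{k}.png") for k in "AB"]
    if all(i is not None for i in ims): cv2.imwrite(f"pics/{n}AB.png",np.vstack([i[0:300,70:570] if n!="board" else i[0:300,70:570] for i in ims]))
```

```text
pinA 2.3333 [ -55.9045   25.1674   85.5002    0.0001   69.3291 -145.857 ]
pinB 2.9 [ -48.6392   18.9973   96.0999   -0.0076   64.8409 -138.6388]
boardA 4.0083 [ -21.8588    3.8009  104.8387    6.4985   57.5947 -114.6168]
boardB 4.7083 [ -0.042    3.4068 105.2609  -0.021   56.3597 -90.001 ]
chockA 5.9 [ 36.0527  17.8045  98.0403  -0.0144  64.1039 -53.8585]
chockB 6.4667 [ 45.3375  24.1445  87.3182  -0.0132  68.5496 -44.6216]
```

View pics/pinAB.png

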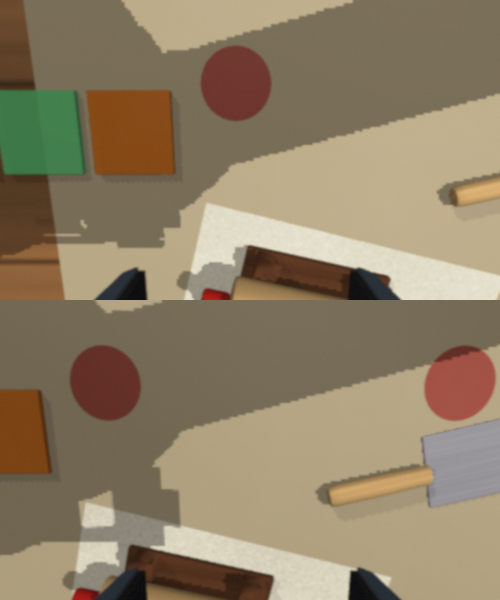

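View pics/boardAB.png

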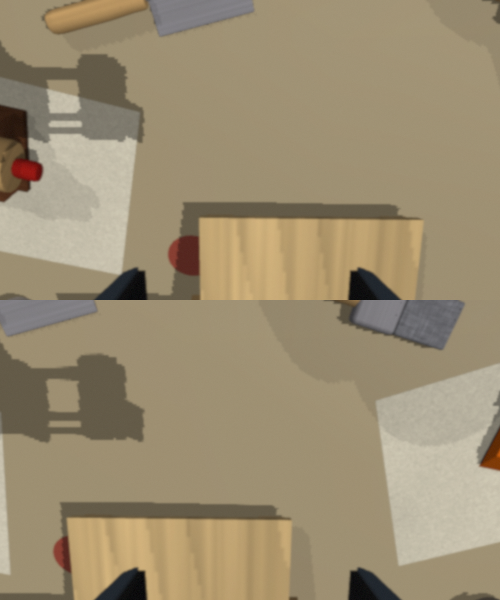

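View pics/chockAB.png

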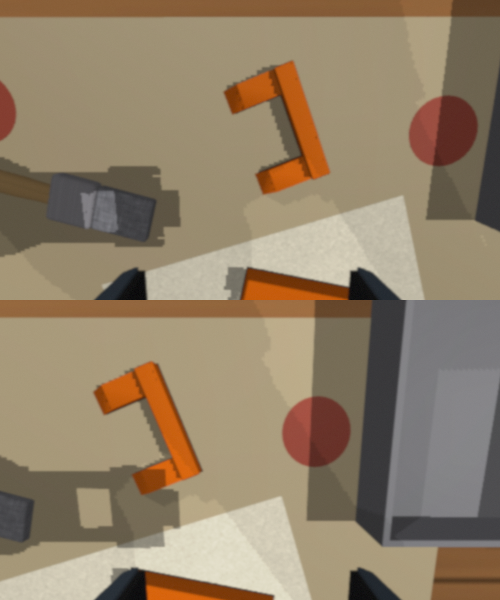

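These crops caught the wrong half: image up points towards the robot, and the fingers hide the objects. They do show the front edge of the board and the small look-alike chock. I'll turn the camera half round and retake them.

Run:
```python
from h import *
def R(a):
    c,s=np.cos(a),np.sin(a); z=np.array([s,0,-c]);x=np.array([c,0,s]);return np.c_[x,np.cross(z,x),z]
def go(p,o,n):
    try: ctrl.goto(p,o); shot(n); print(n,ctrl.current_t(),ctrl.current_q())
    except ctrl.MotionError as e: print(n,e)
a=np.radians(30)
go([.37,.44,.16],R(0),"chockC")
go([.37,.33,.16],R(0),"chockD")
go([.53,.05,.17],R(a),"boardC")
go([.53,-.09,.17],R(a),"boardD")
go([.38,-.33,.16],R(0),"pinC")
go([.38,-.44,.16],R(0),"pinD")
for n in("pin","board","chock"):
    ims=[cv2.imread(f"pics/{n}{k}.png") for k in "CD"]
    if all(i is not None for i in ims): cv2.imwrite(f"pics/{n}CD.png",np.vstack([i[0:300] for i in ims]))
```

```text
chockC 9.2583 [ 43.9855  25.7728  86.2192   0.0007  68.0082 133.965 ]
chockD 9.825 [ 34.8266  19.7155  96.8508   0.0108  63.3767 124.8398]
boardC 11.0667 [ -1.5096  12.0557 118.7399   2.4714  19.2484  86.3082]
boardD 11.925 [-24.4768  12.6226 117.8657  29.7231  24.7784  41.0237]
pinC 13.0333 [-47.6539  20.2622  96.0233   0.0564  63.7234  42.235 ]
pinD 13.6 [-55.0035  26.2581  85.3788   0.0278  68.4102  34.9451]
```

View pics/chockCD.png

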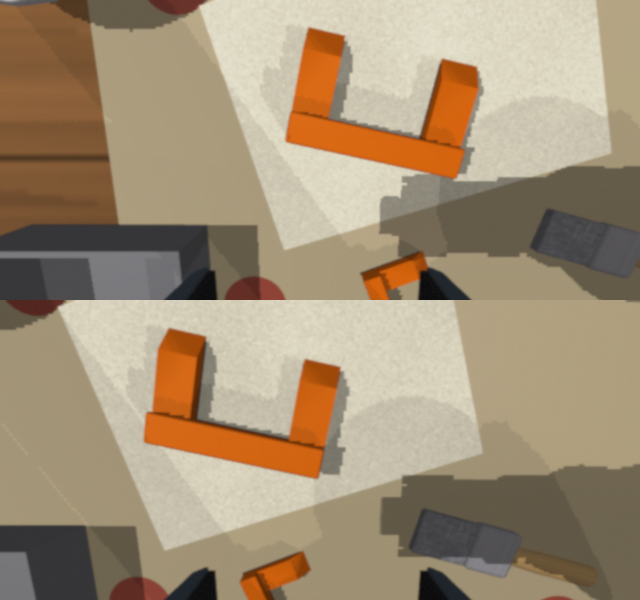

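View pics/boardCD.png

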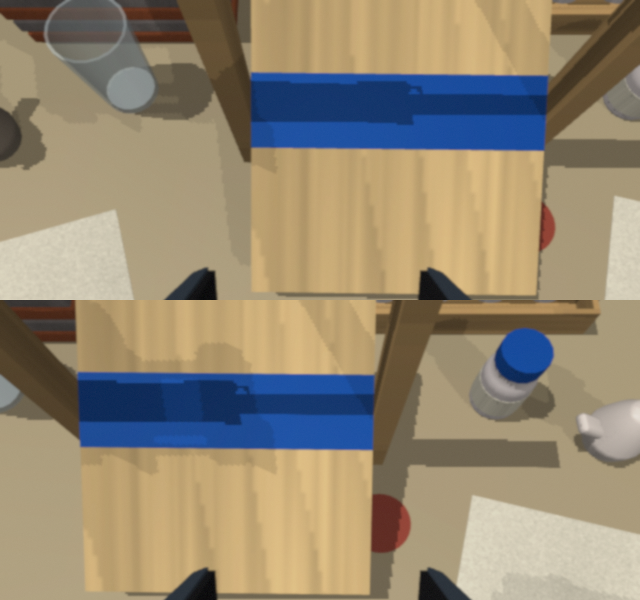

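View pics/pinCD.png

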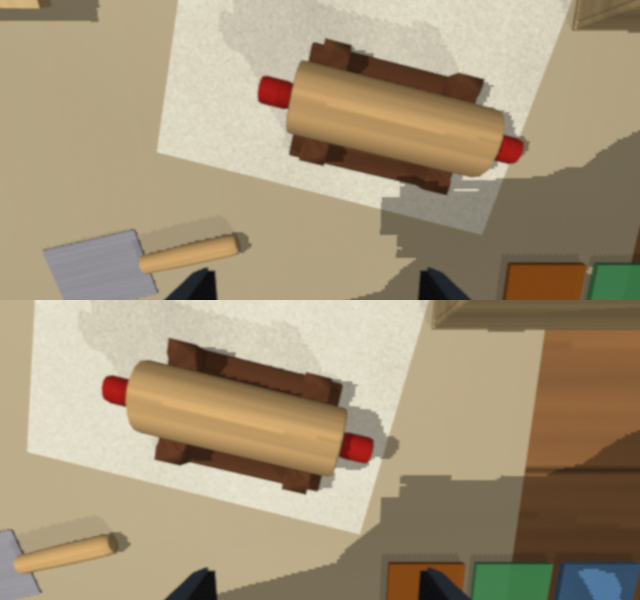

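Pictures, in full-image pixels:
- **Chock:** in C, the bar top's back corners are (287,141) and (455,178), and the toes are at about (309,29) to (479,68). In D, the same features are shifted about 140 px to the left.
- **Board:** the strip is fully visible at rows 72–150 and the lower edge is at row 293.
- **Pin:** the knob tips are (260,90) and (522,150) in C, and (104,89) and (372,149) in D.

Next I'll fit the models.

```bash
cat > fit.py <<'E'
from h import *
from scipy.optimize import least_squares
t=np.tan(np.radians(18))
b=lambda x,y:(x,y,75+x*t)
D={
"chock":([(-45,70,34),(-45,-70,34),(-21,70,34),(-21,-70,34),(45,70,0),(45,40,0),(45,-40,0),(45,-70,0)],
 {"chockC":[(287,141),(455,178),(290,113),(464,149),(309,29),(345,37),(444,60),(479,68)],
  "chockD":[(144,142),(320,178),(147,112),(325,149),(170,29),(206,37),(304,59),(340,68)]},(.45,.38,0,-.18)),
"board":([b(-114,120),b(-114,-120),b(0,120),b(0,-120),b(57,120),b(57,-120)],
 {"boardC":[(251,292),(538,295),(251,147),(544,150),(251,72),(547,75)],
  "boardD":[(86,291),(370,295),(80,146),(373,149),(78,73),(374,76)]},(.65,-.015,0,0)),
"pin":([(0,100,0),(0,-100,0)],{"pinC":[(260,90),(522,150)],"pinD":[(104,89),(372,149)]},(.455,-.39,.043,-.2))}
out={}
for n,(m,obs,g) in D.items():
    m=np.array(m)/1e3
    def f(p,full=False):
        c,s=np.cos(p[3]),np.sin(p[3]);W=m@np.array([[c,s,0],[-s,c,0],[0,0,1]])+p[:3]
        r=[proj(json.load(open(f"pics/{k}.json")),W)-np.array(v) for k,v in obs.items()]
        return r if full else np.ravel(r)
    s=least_squares(f,g,loss="soft_l1",f_scale=2);out[n]=s.x.tolist()
    print(n,s.x,"yaw",np.degrees(s.x[3]));print(np.hstack(f(s.x,True)).round(1))
json.dump(out,open("fit.json","w"))
E
python3 fit.py
```

```text
chock [ 0.4646  0.3875 -0.002  -0.2045] yaw -11.71579341716693
[[-2.3  1.9  0.4  1.4]
 [ 0.9  1.4 -1.2  1.6]
 [ 0.4 -1.5  0.   0.1]
 [ 1.   0.5 -0.   0.8]
 [-0.6 -0.9  1.2 -0.2]
 [-0.2 -0.5  2.2  0.1]
 [-4.  -1.6  1.2 -0.2]
 [-3.9 -1.5  0.9 -1.2]]
board [ 0.6532 -0.0149  0.0016 -0.0092] yaw -0.5250144674638778
[[ 0.4 -0.2 -0.6  0.1]
 [-1.5 -0.1 -0.  -0.9]
 [ 0.1  0.6  0.4  0.9]
 [ 0.   0.5 -0.1  0.7]
 [-0.1  0.5 -0.2 -1.2]
 [ 1.   0.2  0.4 -1.6]]
pin [ 0.4624 -0.3843  0.0479 -0.212 ] yaw -12.149092466428247
[[-1.5 -0.2  0.3  0.1]
 [-0.4  0.   1.6  0.1]]
```

The fits agree to about 1–2 px. The chock is 90x140 with its base at z≈0, the board's yaw is -0.5°, and the pin axis is at z≈0.045. Next I'll grasp the chock, checking the grip, and carry it to a waypoint in front of the board.

```bash
cat > g.py <<'E'
from h import *
F=json.load(open("fit.json"))
def rz(a): c,s=np.cos(a),np.sin(a);return np.array([[c,-s,0],[s,c,0],[0,0,1]])
cb=np.array(F["board"]);Rb=rz(cb[3])
a18=np.radians(18)
u=Rb@[np.cos(a18),0,np.sin(a18)];n=Rb@[-np.sin(a18),0,np.cos(a18)]
strip=cb[:3]+Rb@[.0285,0,.0843]
def lean(a):  # tool leaning back to robot, closing in board xz plane
    z=Rb@[np.sin(a),0,-np.cos(a)];y=Rb@[np.cos(a),0,np.sin(a)];return np.c_[np.cross(y,z),y,z]
GD=.026-.019  # chock: TCP height above underside
seat_tcp=strip-.056*u-.033*u+GD*n
def st(m=""): print(m,"t",ctrl.current_t(),"p",ctrl.current_tool_pos(),"w",ctrl.current_grip_width(),"gf",ctrl.current_grasp_force(),"F",ctrl.current_contact_force())
E
python3 - <<'E'
from g import *
c=np.array(F["chock"]);R=down(c[3]);g=c[:3]+rz(c[3])@[-.033,0,0];g[2]=GD
ctrl.goto(g+[0,0,.1],R)
ctrl.move_l(g+[0,0,.03],vel=.15)
print(ctrl.move_l(g,vel=.05,contact_N=10)); st("down")
ctrl.command_gripper(0.0); st("grip")
ctrl.move_l(g+[0,0,.04],vel=.08); st("lift")
ctrl.move_l(g+[0,0,.2],vel=.2)
O=lean(a18)
try:
    ctrl.goto(seat_tcp+.09*n+[-.1,0,.02],O); st("way"); print(ctrl.current_q())
except ctrl.MotionError as e: print(e)
cv2.imwrite("pics/chk1.png",np.vstack([ctrl.read_camera("wrist")[:, :],]))
E
```

```text
False
down t 17.9083 p [0.4324 0.3942 0.007 ] w 1.0006921074931359 gf 0.0 F [-0.537   0.9202 -0.5691]
grip t 19.275 p [0.4323 0.3942 0.007 ] w 0.005836516980271759 gf 0.0 F [-0.0186 -0.3305  0.3841]
lift t 19.925 p [0.4322 0.3941 0.047 ] w 0.0058540015606630075 gf 0.0 F [ 0.0577 -0.5795 -0.7087]
way t 22.3917 p [ 0.4675 -0.0137  0.1707] w 0.005973501806341199 gf 0.0 F [0.8979 0.0721 0.014 ]
[-11.8835   8.9589 115.172    5.6635  38.339  -15.2748]
```

The gripper closed on nothing. I'll check by image code whether the chock moved, then look.

Run:
```python
from g import *
st()
now=ctrl.read_camera("top");cv2.imwrite("pics/top1.png",now)
for im in (cv2.imread("pics/top0.png"),now):
    h=cv2.cvtColor(im,cv2.COLOR_BGR2HSV);m=cv2.inRange(h,(5,200,100),(18,255,255));m[:,400:]=0
    k,l,s,c=cv2.connectedComponentsWithStats(m)
    print([(s[i].tolist(),c[i].round(1)) for i in range(1,k) if s[i][4]>40])
sc=ctrl.read_camera("scene")
w=cv2.imread("pics/chk1.png")
a=cv2.resize(now[130:310,110:420],(800,464))[:300]
x=np.vstack([cv2.resize(now[220:380,110:260],(300,320))])
y=cv2.resize(w,(427,320))
z=cv2.resize(sc[180:320,330:470],(280,280)); z2=cv2.resize(sc[200:420,230:470],(305,280))
top=np.hstack([x,y]);bot=np.hstack([z,z2]);W=max(top.shape[1],bot.shape[1])
p=lambda q:cv2.copyMakeBorder(q,0,0,0,W-q.shape[1],cv2.BORDER_CONSTANT)
cv2.imwrite("pics/comp1.png",np.vstack([p(top),p(bot)]))
```

```text
t 22.4417 p [ 0.4675 -0.0135  0.1707] w 0.005215796374414569 gf 0.0 F [ 0.3774  0.5012 -0.043 ]
[([146, 250, 62, 43, 1070], array([176.2, 274. ])), ([180, 322, 18, 13, 128], array([188.8, 328.1])), ([173, 329, 19, 37, 236], array([181.9, 347. ])), ([191, 350, 18, 13, 132], array([199.4, 355.9]))]
[([146, 250, 63, 43, 1072], array([176.4, 274. ])), ([180, 323, 17, 12, 107], array([187.8, 328.3])), ([173, 329, 19, 37, 230], array([181.9, 347.1])), ([192, 350, 17, 13, 114], array([199. , 356.1]))]
```

View pics/comp1.png

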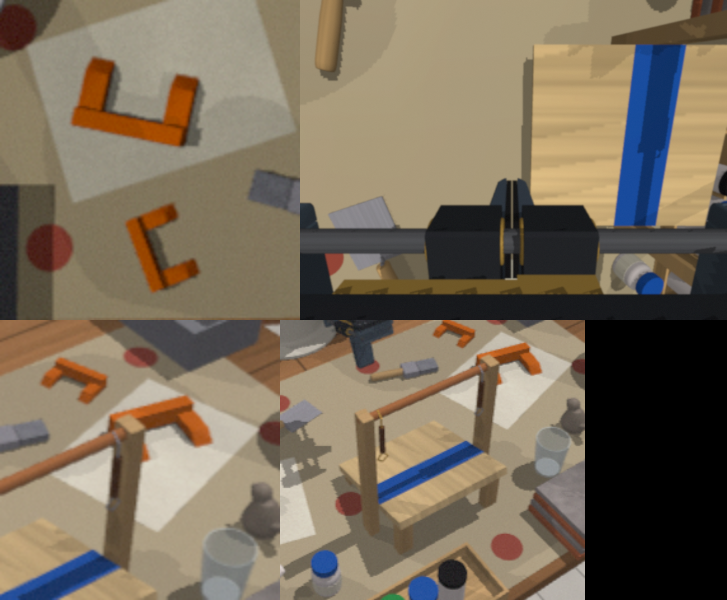

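The chock stands exactly where it was, so the fingers never touched it. I'll check the reported TCP against the fixed cameras.

Run:
```python
from g import *
s=cam("scene");t=cam("top");w=cam("wrist")
P=ctrl.current_tool_pos()
print("tcp now scene",proj(s,P),"top",proj(t,P),"start",proj(s,[.24,-.577,.186]))
c=np.array(F["chock"]);g=c[:3]+rz(c[3])@[-.033,0,.034-c[2]]
print("grip pt",g,"scene",proj(s,g),"top",proj(t,g))
for y in(-.07,.07): print(proj(s,c[:3]+rz(c[3])@[-.045,y,.034]),proj(t,c[:3]+rz(c[3])@[-.045,y,.034]))
print("board corners scene",proj(s,cb[:3]+Rb@[-.114,.12,.038]),proj(s,cb[:3]+Rb@[-.114,-.12,.038]))
print(down(c[3]))
print(ctrl.current_eef_rot(), lean(a18))
```

```text
tcp now scene [[298.7491 244.3051]] top [[336.9635 263.9865]] start [[ 56.0187 272.1941]]
grip pt [0.4323 0.3942 0.034 ] scene [[405.0608 223.7062]] top [[173.0523 281.9304]]
[[383.4531 227.2031]] [[199.6222 292.1227]]
[[422.5435 216.9318]] [[144.9681 281.2369]]
board corners scene [[350.5553 278.0528]] [[275.2759 313.2885]]
[[ 0.2031  0.9792  0.    ]
 [ 0.9792 -0.2031  0.    ]
 [ 0.      0.     -1.    ]]
[[ 0.0081  0.951   0.3091]
 [ 1.     -0.0078 -0.0024]
 [ 0.0001  0.3091 -0.951 ]] [[ 0.0092  0.951   0.309 ]
 [ 1.     -0.0087 -0.0028]
 [-0.      0.309  -0.9511]]
```

The wrist and scene pictures both put the visible fingertips about 25 mm behind the reported TCP. I'll measure the true tip height by touching the clear mat with the fingers shut.

Run:
```python
from g import *
p=np.array([.46,.19,.0]);R=down(-.2)
ctrl.move_l(ctrl.current_tool_pos()+np.array([-.02,0,.02]),vel=.15)
ctrl.goto(p+[0,0,.06],R); st()
ctrl.move_l(p+[0,0,.015],vel=.15)
print(ctrl.move_l(p+[0,0,-.04],vel=.03,contact_N=4)); st("touch")
ctrl.move_l(p+[0,0,.1],vel=.2);ctrl.command_gripper(1.0);st()
```

```text
t 23.8333 p [0.4601 0.1895 0.0599] w 0.004633406435800298 gf 0.0 F [-0.3581 -0.8626  0.246 ]
True
touch t 25.5833 p [ 0.4599  0.19   -0.0278] w 0.006512440660725284 gf 6.283007562160492 F [-1.9768 -0.2867 12.5446]
 t 27.7667 p [0.46 0.19 0.1 ] w 0.9994368415667071 gf 0.0 F [-0.2227  0.1649 -0.1847]
```

The real fingertips sit 27 mm behind the reported TCP, so I'll correct for that and grasp the chock again.

```bash
sed -i 's/^GD=.*/L=.027  # real tips lie this far behind the reported TCP\nGD=.006-L/' g.py
python3 - <<'E'
from g import *
c=np.array(F["chock"]);R=down(c[3]);g=c[:3]+rz(c[3])@[-.033,0,0];g[2]=GD
ctrl.goto(g+[0,0,.09],R)
ctrl.move_l(g+[0,0,.03],vel=.15)
print(ctrl.move_l(g,vel=.06,contact_N=8)); st("down")
ctrl.command_gripper(0.0); st("grip")
w=ctrl.current_grip_width()
if .2<w<.33:
    ctrl.move_l(g+[0,0,.03],vel=.1); st("lift")
    ctrl.move_l(g+[0,0,.2],vel=.25)
    ctrl.goto(seat_tcp+.09*n+[-.1,0,.02],lean(a18)); st("way")
    shot("held")
E
```

```text
False
down t 29.8083 p [ 0.4322  0.3942 -0.0211] w 0.9998083263062607 gf 0.0 F [-0.3101  0.1934  0.6242]
grip t 30.8417 p [ 0.4322  0.3941 -0.021 ] w 0.26190682292337913 gf 29.999576210975647 F [ 0.4    -0.3533  0.6148]
lift t 31.2917 p [0.4324 0.3942 0.0091] w 0.2598814792155606 gf 29.998967349529266 F [ 0.3886  0.0243 -2.295 ]
way t 33.6417 p [ 0.4761 -0.0137  0.144 ] w 0.2624305717399031 gf 29.99909520149231 F [-0.0118 -0.8368 -2.4681]
```

Chock held at width 0.262, which is 24 mm. Next I'll lay it on the board.

Run:
```python
from g import *
O=lean(a18)
ctrl.move_l(seat_tcp+.07*n,vel=.15)
ctrl.move_l(seat_tcp+.012*n,vel=.1)
print(ctrl.move_l(seat_tcp-.008*n,vel=.02,contact_N=4)); st("down")
p=ctrl.current_tool_pos(); print("rel",(p-seat_tcp)@u,(p-seat_tcp)@n)
ctrl.command_gripper(0.6); st("open")
ctrl.move_l(p+.09*n,vel=.15)
ctrl.goto(p+.09*n+[-.08,0,.0],lean(np.radians(30)))
shot("laid"); st()
im=cv2.imread("pics/laid.png");cv2.imwrite("pics/laidv.png",cv2.rotate(im,cv2.ROTATE_90_CLOCKWISE)[:600])
h=cv2.cvtColor(ctrl.read_camera("top"),cv2.COLOR_BGR2HSV);m=cv2.inRange(h,(5,200,100),(18,255,255));m[:,400:]=0
k,l,s,c=cv2.connectedComponentsWithStats(m);print([(s[i].tolist(),c[i].round(1)) for i in range(1,k) if s[i][4]>40])
pt=[strip-.056*u+R_ for R_ in [-.045*u+.034*n+.07*Rb[:,1],-.045*u+.034*n-.07*Rb[:,1],.045*u+.07*Rb[:,1],.045*u-.07*Rb[:,1]]]
print("expect top",proj(cam("top"),np.array(pt)))
```

```text
True
down t 36.0083 p [ 0.6039 -0.0144  0.0369] w 0.26390628337745725 gf 29.999871253967285 F [0.0799 0.7309 1.7699]
rel -0.00018494310402886513 -0.001613327272883008
open t 36.65 p [ 0.6033 -0.0143  0.0368] w 0.6009955381020718 gf 0.0 F [-0.4354  0.8477  0.2396]
 t 38.175 p [ 0.4976 -0.0142  0.1225] w 0.5980655514733619 gf 0.0 F [ 0.0366 -0.1753  0.3008]
[([308, 184, 58, 38, 1240], array([336.4, 205.8])), ([180, 322, 17, 13, 120], array([188.5, 328.1])), ([173, 329, 19, 37, 232], array([182. , 347.1])), ([191, 350, 18, 13, 119], array([199.3, 356. ]))]
expect top [[307.4594 220.7112]
 [365.579  220.5443]
 [307.5693 181.5764]
 [365.2409 181.3402]]
```

The chock lies within 1–2 px of where it was intended and has been let go. Now the pin.

```bash
cat >> g.py <<'E'
al=np.radians(32);OP=lean(al);zt=OP[:,2];T=.011
A=strip+.026*n-.0016*n
def tcp(a): return a+(T+L)*zt
E
python3 - <<'E'
from g import *
c=np.array(F["pin"]);R=down(c[3]);g=np.array([c[0],c[1],.0435-T-L])
ctrl.goto(np.array([.46,-.1,.2]),down(-.1)); 
ctrl.goto(g+[0,0,.11],R); ctrl.command_gripper(1.0)
ctrl.move_l(g+[0,0,.04],vel=.15)
print(ctrl.move_l(g,vel=.06,contact_N=8)); st("down")
ctrl.command_gripper(0.0); st("grip")
if .5<ctrl.current_grip_width()<.63:
    ctrl.move_l(g+[0,0,.03],vel=.08); st("lift")
    ctrl.move_l(g+[0,0,.22],vel=.25)
    ctrl.goto(tcp(A-.15*zt)+[-.08,0,.02],OP); st("way"); print(ctrl.current_q())
    shot("pinheld")
E
```

```text
False
down t 42.5083 p [ 0.4625 -0.3844  0.0056] w 1.000581226438526 gf 0.0 F [ 0.2099  0.7359 -0.2554]
grip t 43.2 p [ 0.4606 -0.3837  0.0054] w 0.5663359248380606 gf 29.88298863172531 F [-12.0021  -0.7094   6.3866]
lift t 43.725 p [ 0.4626 -0.3843  0.0358] w 0.5683628900883967 gf 29.849351942539215 F [ 0.019  -0.0539 -3.1378]
way t 46.025 p [ 0.5354 -0.0152  0.2242] w 0.5688482838322816 gf 29.848892390727997 F [ 0.5989 -0.5674 -3.2345]
[-12.5337   6.168  115.6485  13.7807  27.4318 -22.4877]
```

Pin held at 51.7 mm. Next I'll bring it in under force feedback: first the board, then the wedges.

```bash
cat > place.py <<'E'
from g import *
def f(k=8):
    v=np.mean([(ctrl.current_contact_force(),ctrl.sleep(.02))[0] for _ in range(k)],axis=0);return np.array([v@u,v@Rb[:,1],v@n])
def rel(): p=ctrl.current_tool_pos()-tcp(A);return np.array([p@u,p@Rb[:,1],p@n])*1e3
E
python3 - <<'E'
from place import *
ctrl.move_l(tcp(A-.12*zt),vel=.15)
S=A+.006*u
ctrl.move_l(tcp(S-.03*zt),vel=.15)
ctrl.move_l(tcp(S+.008*n),vel=.06); f0=f(); print("air",f0,rel())
print(ctrl.move_l(tcp(S-.010*n),vel=.012,contact_N=3)); r=rel();print("board",r,f()-f0)
hb=r[2]/1e3
p=ctrl.current_tool_pos()+.001*n
ctrl.move_l(p,vel=.03); print("up1",rel(),f()-f0)
print(ctrl.move_l(p-.014*u,vel=.012,contact_N=2.5)); print("wedge",rel(),f()-f0,ctrl.current_t())
json.dump(f0.tolist(),open("f0.json","w"))
E
```

```text
air [-0.861  -0.1074 -3.0646] [5.9534 0.0059 8.119 ]
True
board [6.0777 0.0672 0.9912] [0.9987 1.3936 9.2373]
up1 [5.9983 0.0998 1.8808] [-0.2721  0.001   0.1613]
True
wedge [-5.7927  0.0571  1.9944] [1.6558 0.0593 8.7645] 50.6833
```

Run:
```python
from place import *
f0=np.array(json.load(open("f0.json")))
print("now",rel(),f()-f0)
p=ctrl.current_tool_pos()
for d in (1,2,3):
    ctrl.move_l(p+d*1e-3*u,vel=.03); print(d,rel(),(f(6)-f0))
shot("near"); cv2.imwrite("pics/scene_near.png",ctrl.read_camera("scene")); 
im=ctrl.read_camera("top");cv2.imwrite("pics/top_near.png",im)
h=cv2.cvtColor(im,cv2.COLOR_BGR2HSV);m=cv2.inRange(h,(5,200,100),(18,255,255));m[:,400:]=0
k,l,s,c=cv2.connectedComponentsWithStats(m);print([(s[i].tolist(),c[i].round(1)) for i in range(1,k) if s[i][4]>10],ctrl.current_t())
a=cv2.resize(im[130:240,260:415],(620,440),interpolation=cv2.INTER_CUBIC)
```

```text
now [-5.6843  0.0325  1.9469] [1.6238 0.3932 9.541 ]
1 [-5.1521  0.1793  1.6734] [-0.3581 -0.0245  0.4075]
2 [-3.681   0.0305  1.8707] [-0.1718 -0.1249  0.1136]
3 [-2.5949  0.0177  1.966 ] [-0.2035  0.2478  0.0334]
[([308, 191, 12, 24, 202], array([312.7, 200.2])), ([354, 192, 12, 20, 165], array([360. , 199.7])), ([361, 215, 4, 8, 32], array([362.5, 218.5]))] 52.0167
```

Both contacts are real: pulling back 0.5 mm clears the wedge force. I'll seat the pin slowly into the corner between board and wedges and check both force components before opening.

Run:
```python
from place import *
f0=np.array(json.load(open("f0.json")))
X=lambda a,b: tcp(A)+a*1e-3*u+b*1e-3*n
ctrl.move_l(X(-4.0,1.9),vel=.02); print(rel(),f(6)-f0)
print(ctrl.move_l(X(-4.5,0.5),vel=.006,contact_N=2.5)); print("desc",rel(),f(8)-f0)
p=ctrl.current_tool_pos();q=rel()
for i in range(8):
    p=p-.00025*u; ctrl.move_l(p,vel=.01); F_=f(6)-f0; print(i,rel(),F_)
    if F_[0]>1.5: break
print(ctrl.current_t())
```

```text
[-4.1905 -0.0076  1.8687] [-0.085  -0.2507  0.0331]
True
desc [-4.2044  0.0012  0.9333] [1.3652 0.5045 8.9658]
0 [-4.3056 -0.0224  0.9888] [0.5922 0.3978 3.7087]
1 [-4.4932 -0.0397  0.9927] [1.7271 0.2118 2.9923]
53.4583
```

Run:
```python
from place import *
f0=np.array(json.load(open("f0.json")))
p=ctrl.current_tool_pos(); print(rel(),f(6)-f0)
prev=None
for i in range(6):
    p=p-.00025*u; ctrl.move_l(p,vel=.01); F_=f(8)-f0; print(i,rel(),F_,np.cross([F_[0],0,F_[2]],[0,1,0]))
    if F_[0]>3.5: break
print(ctrl.current_t(),ctrl.current_wrist_torque())
```

```text
[-4.4932 -0.0397  0.9927] [1.7671 0.2864 3.1868]
0 [-4.7711 -0.0532  0.9681] [ 1.8356 -0.0333  2.6678] [-2.6678  0.      1.8356]
1 [-4.951  -0.0008  0.9988] [2.4147 0.3331 2.1705] [-2.1705  0.      2.4147]
2 [-5.2735 -0.0299  0.9782] [2.2869 0.2716 2.0635] [-2.0635  0.      2.2869]
3 [-5.5238 -0.0309  0.9833] [ 2.2178 -0.0372  2.0111] [-2.0111  0.      2.2178]
4 [-5.7569 -0.0152  1.0062] [ 2.1285 -0.3788  2.2073] [-2.2073  0.      2.1285]
5 [-6.0253 -0.0439  0.9772] [ 1.9573 -0.0944  2.0899] [-2.0899  0.      1.9573]
55.8583 [-0.1065  0.026  -0.0145]
```

Fu ≈ Fn ≈ 2 N is a pure 45° wedge force with the chock just creeping, so I'll stop pushing downhill. Next I'll press along the wedge face to load the board too, then let go.

Run:
```python
from place import *
f0=np.array(json.load(open("f0.json")))
p=ctrl.current_tool_pos()
for i in range(6):
    p=p-.00015*n+.0001*u; ctrl.move_l(p,vel=.01); F_=f(6)-f0; print(i,rel(),F_)
    if F_[2]>F_[0]+1.5 : break
print(ctrl.current_t())
```

```text
0 [-5.9609 -0.0287  0.9455] [ 0.1409 -0.2321  8.4464]
56.2083
```

Run:
```python
from place import *
f0=np.array(json.load(open("f0.json")))
p=ctrl.current_tool_pos()
for i in range(3):
    p=p-.00012*u; ctrl.move_l(p,vel=.01); F_=f(6)-f0; print(i,rel(),F_)
    if F_[0]>1.2: break
if F_[0]>.8 and F_[2]>F_[0]+.5:
    ctrl.command_gripper(.72); st("open"); print(rel())
    p=ctrl.current_tool_pos()
    ctrl.move_l(p-.1*zt,vel=.08); st("away")
    ctrl.move_l(p-.15*zt+[-.1,0,.06],vel=.2); st()
    im=ctrl.read_camera("top");sc=ctrl.read_camera("scene");wr=ctrl.read_camera("wrist");shot("fin")
    cv2.imwrite("pics/final.png",np.vstack([np.hstack([cv2.resize(im[130:240,260:415],(423,300)),cv2.resize(sc[220:390,260:420],(282,300))]),np.hstack([cv2.resize(wr,(400,300)),cv2.resize(im,(305,300))])]))
    A2=A-.006*u; B=Rb[:,1]
    print("expect knob tips top",proj(cam("top"),np.array([A2+.1*B,A2-.1*B])))
```

```text
0 [-6.0267 -0.0508  0.978 ] [ 1.3594 -0.122   6.5886]
open t 56.9917 p [ 0.6881 -0.0152  0.0758] w 0.7189976009183972 gf 0.0 F [-0.0343 -0.5253 -0.746 ]
[-6.1851 -0.0052  0.8654]
away t 58.3917 p [ 0.6352 -0.0147  0.1602] w 0.7188138970079162 gf 0.0 F [ 0.5155 -0.9596 -0.0348]
 t 59.3583 p [ 0.509  -0.0145  0.2626] w 0.7226595364364057 gf 0.0 F [ 0.1879 -0.5355 -0.4953]
expect knob tips top [[294.6033 181.0158]
 [378.3789 180.671 ]]
```

View pics/final.png

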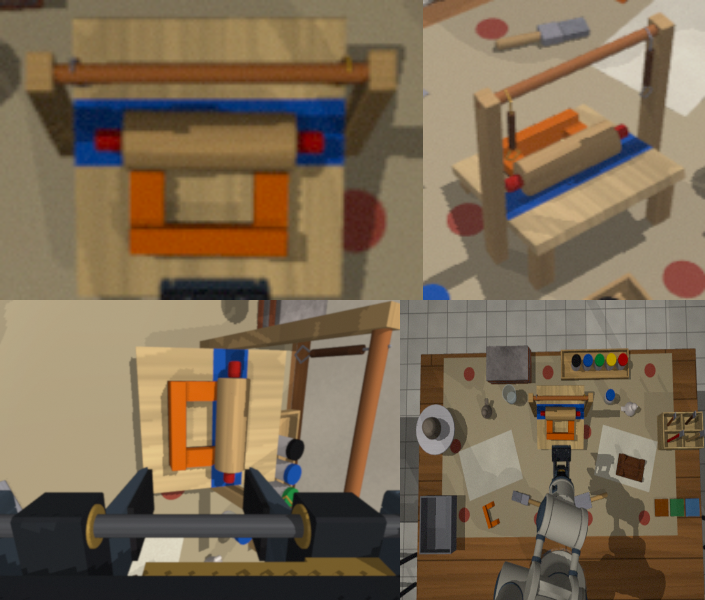

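The final picture shows the pin lying level across the strip, centred in y and in contact with both wedges of the chock. The bystanders have not moved. I'll check that it's still and hand in.

Run:
```python
from h import *
a=ctrl.read_camera("top");ctrl.sleep(.6);b=ctrl.read_camera("top")
d=cv2.absdiff(a,b)[130:240,260:415];print(d.max(),d.mean(),ctrl.current_t())
print(ctrl.sign_off())
```

```text
25 2.7221896383186706 60.2583
the job is handed in; nothing more can be done
None
```

The job is handed in at 60 s: the pin rests still across the board against the chock's wedges, centred side to side but about 6 mm downhill of the strip's midline, because the chock slid a little while I seated the pin.

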